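# Switch the capacitor sorter to its other chute and feed the batch

## Task

The seesaw gate of the little sorter on the inspection bench is tipped to one side, and this batch belongs in the other chute. With the fingertips, press down the raised end of the gate so that it rocks over its pivot and stays tipped the other way, then push the feed slide slowly and steadily fully home so that all three capacitors drop onto the gate and roll down that other chute. Do not touch or lift the capacitors themselves, let none go down the first chute, and leave the reel, jar and screwdriver where they are.

Things in the scene. Friction and masses are not known exactly. Their poses are not given: they have to be found in the camera images.
- sorter: Fixed sorter on a grey base plate, 235 x 360 x 5 mm, its yaw within 0.35 rad. Origin: on the bench top, straight below the middle of the gate's pivot; x = feed direction (away from the robot), y = towards the left-hand chute, z up. A level feed trough, 22 mm wide inside (floor 76 mm, wall tops 92 mm above the bench), runs from x = -140 to -19 mm and ends over the gate.
- chute_left (a point): Middle of the left-hand chute's floor, 28 mm above the bench, 117 mm to the sorter's +y. The chute is 64 mm wide inside, slopes down and away from the gate from y = 68 to 166 mm, has walls at most 71 mm above the bench and is closed at its end.
- chute_right (a point): The same for the right-hand chute, on the sorter's -y side.
- gate (a joint): Tilt (rad) of the dark steel seesaw gate, a rimmed plate 62 x 150 mm, pivot along the sorter's x, 69 mm above the bench. It starts at either stop. At +0.30: left end raised, feeds the right-hand chute; at -0.30: right end raised, feeds the left. A brass weight (30 mm wide, top at 113 mm) over the pivot at sorter x = 53 mm makes it fall to the nearer stop once past level. Under 1 N on a pad rocks it.
- pad_left (a point): Centre of the upper face of the left black finger pad, 36 mm (x) by 32 mm (y), 6 mm thick, fixed to the gate beyond its far rim at sorter x = 51 mm, 59 mm left of the pivot. About 91 mm above the bench when raised, 56 mm when down; nothing but the base plate lies under it.
- pad_right (a point): The same on the gate's right end, 59 mm right of the pivot.
- feed (a joint): Travel of the feed slide along the sorter's +x in m: 0 drawn back, 0.105 fully home against its stop. Starts at 0 to 0.010. Damped: about 1.5 N at 10 mm/s, 2.5 N at 50 mm/s; stays where it is left. At up to about 50 mm/s each capacitor rolls clear before the next.
- feed_tab (a point): Centre of the near (robot-side, -x) face of the slide's upright black tab, 44 mm wide (y), 46 mm high (z), 8 mm thick; the tab spans 94 to 140 mm above the bench. Push it here along the sorter's +x. Its block below runs in the trough and pushes the row of capacitors.
- cap0_center (a point): Centre of a can capacitor (bare metal ends, black sleeve), 18 mm diameter x 25 mm long, 12 g, lying along the trough; foremost in the row, nearest the gate.
- cap1_center (a point): Centre of a can capacitor (bare metal ends, black sleeve), 18 mm diameter x 25 mm long, 12 g, lying along the trough; the middle one.
- cap2_center (a point): Centre of a can capacitor (bare metal ends, black sleeve), 18 mm diameter x 25 mm long, 12 g, lying along the trough; the rearmost, next to the slide.
- reel: Bystander: grey wire reel, 58 mm diameter, 46 mm high, standing left of the trough. Origin: centre of its underside.
- jar: Bystander: small amber jar, 42 mm diameter, 62 mm high, standing right of the trough. Origin: centre of its underside.
- driver: Bystander: screwdriver lying across, beyond the sorter. Origin: underside, near its middle.
Things that resemble listed ones, but are neither listed nor needed, are in the scene too. Leave any turquoise look-alike of the part that bears cap0_center alone.

How it is judged:
On the way, in this order (a step that is already met when the one before it is completed fails the run):
1. the gate is rocked over to its other side, with no capacitor fed yet (distance of pad_left from where it was at the start of the episode above 0.024 m and (value of joint gate below -0.25 rad or value of joint gate above 0.25 rad) and x of each of cap0_center, cap1_center, cap2_center in the frame of sorter below -0.03 m), for 0.2 s.
2. all three capacitors have rolled into the chute to which the gate is now tipped (distance of pad_left from where it was at the start of the episode above 0.024 m and ((value of joint gate below -0.25 rad and y of cap0_center in the frame of sorter between 0.075 and 0.17 m and x of cap0_center in the frame of sorter between -0.032 and 0.036 m and z of each of cap0_center, cap1_center, cap2_center in the frame of sorter below 0.066 m and y of cap1_center in the frame of sorter between 0.075 and 0.17 m and x of cap1_center in the frame of sorter between -0.032 and 0.036 m and y of cap2_center in the frame of sorter between 0.075 and 0.17 m and x of cap2_center in the frame of sorter between -0.032 and 0.036 m) or (value of joint gate above 0.25 rad and y of cap0_center in the frame of sorter between -0.17 and -0.075 m and x of cap0_center in the frame of sorter between -0.032 and 0.036 m and z of each of cap0_center, cap1_center, cap2_center in the frame of sorter below 0.066 m and y of cap1_center in the frame of sorter between -0.17 and -0.075 m and x of cap1_center in the frame of sorter between -0.032 and 0.036 m and y of cap2_center in the frame of sorter between -0.17 and -0.075 m and x of cap2_center in the frame of sorter between -0.032 and 0.036 m))), for 0.2 s.
At the end, for the whole second after the job is handed in: The gate rests tipped to the other side than at the start (its pads moved by over 24 mm, joint beyond 0.25 rad), the feed slide is home (within 7 mm of its stop), and all three capacitors lie at rest in the chute on that side (all of step 2 and value of joint feed above 0.098 m and linear speed of each of cap0, cap1, cap2 below 0.03 m/s); the robot touches nothing.
It fails at once if a capacitor leaves the middle of the gate while the gate is still tipped as at the start (distance of pad_left from where it was at the start of the episode below 0.012 m and (y of any of cap0_center, cap1_center, cap2_center in the frame of sorter below -0.045 m or y of any of cap0_center, cap1_center, cap2_center in the frame of sorter above 0.045 m)).
It fails at once if a capacitor is lifted (height (world z) of any of cap0_center, cap1_center, cap2_center above 0.109 m).
It fails at once if a capacitor is touched by the robot (contact force between any of the arm, the fingers and cap0 above 0.5 N or contact force between any of the arm, the fingers and cap1 above 0.5 N or contact force between any of the arm, the fingers and cap2 above 0.5 N).
It fails at once if the reel, jar or screwdriver is moved by more than 20 mm (distance of any of reel, jar, driver from where it was at the start of the episode above 0.02 m).
It also fails if it takes over 45 s, if anything falls off the work surface, if the arm or the gripper's body presses on something with over 40 N, if the wrist force passes 120 N, or if a joint passes its speed limit or range.

## Robot

A 6-joint arm with a two-finger parallel gripper is mounted at the origin on the work surface. World frame = base frame: x ahead of the robot, y to its left, z up, the work surface at z = 0. Lengths are in m, angles in rad, forces in N, time in s.
With the tool pointing down it reaches from about 0.275 to 0.85 m from the base axis. Payload 5.2 kg.
Tool frame: the origin (TCP) lies on the mounting face of the last link; the fingertips stand 173 mm ahead of it and the grasp point (between the pads) lies 155 mm ahead of it; x points along the fingers, z is the direction in which the jaws open and shut, and the axes are right-handed (so a half turn about x gives the same grasp; the last joint's range is limited). The gripper opens to 85 mm and grips with 20 to 120 N. Pads are 22 mm wide; open, the fingers measure 114 mm over their backs; the gripper's body (76 mm by 85 mm) begins 54 mm behind the grasp point. The pads swing forward as they close: fully open they stand 13 mm farther back than shut.
Start: joints at [-1.304, 0.259, 1.535, -0, 1.348, -0.203], TCP at [0.249, -0.49, 0.405] pointing down, gripper open.
Joint ranges: [-3.14, 3.14], [-0.91, 2.08], [0.19, 2.58], [-1.22, 4.36], [0.22, 2.71], [-3.12, 3.12]. Speed limits (rad/s): [2.57, 2.57, 3.14, 3.14, 3.14, 3.14].

## Interface

Orientations are given as a rotation vector (axis times angle).
In Python, from bench import manip gives the robot as it stands.
- The arm moves only by the tool servo_tool, never from a script. Its argument "deltas" is a list of rows, each a list of 3 entries, a list of its own where there are three numbers: the turn, a rotation vector about the tool's x, y, z in rad, then the shift along the tool's x, y, z in mm, then the opening, from 0 (shut) to 1 (fully open). In form: [[[ax, ay, az], [x, y, z], gripper], ...]. A call has 1 to 20 rows; each row shifts and turns the commanded pose from where the row before left it, along the tool's axes as they then stand; what a row does not reach is not made up. A row lasts 1/12 s, in which the tool goes at most 41.7 mm and 7.16 degrees, less where a joint would pass 70% of its speed; a pose out of reach is approached as far as the arm can. A call is refused whole if a number of a shift passes 41.7 or a number of a turn 0.125, either way. A call with a gripper value outside its range is refused whole. The fingers move at their own pace and stop on an object; "squeeze" is the grip in N (left out, the last holds). Time passes only in rows, so rows that do not move let the fingers close. It gives the time, the measured TCP pose, the force and the opening at its end, in the units of the state.
- manip.get_state(): the state, without advancing time (a new reading comes with each control period).
- manip.capture(name): name is "scene" or "side" or "wrist"; returns the picture (384x512x3 uint8, blue, green, red); there is no depth.
- manip.get_calibration(name): a dict with "fov_y" (degrees; the focal length in pixels is half the picture's height over the tangent of half this angle, whatever the lens; pixels are square), "cx", "cy" (the principal point, pixels), "origin" and "attitude" of the camera in the world. Camera axes: x right, y down, z forward; pixel columns grow to the right and rows downward; lengths in m; the calibration is good to about 2 mm. A picture is of the moment at which its call begins: read the wrist's pose just before it. get_calibration takes no time and is no camera call; for the wrist camera it gives the pose at the moment of the call.
- manip.sign_off(): hands the job in, once; it reports no verdict.
The state is a dict: "time": time; "q": joint angles; "qd": joint speeds; "effort": joint torques, N m; "position": TCP position; "tool_rot": TCP orientation; "ft_force": force on the tool from outside, world axes, zero at the start; "ft_torque": the same for the moment, N m; "width": finger opening in m.
Only numpy, scipy, OpenCV 4.12 (cv2) and the standard library are available. Lean on these libraries where they do the work, as an engineer would, in place of code of your own. Each camera call takes 0.05 s, during which the arm holds its last target.

## Working session

There is one attempt and no reset: what is moved stays moved. The work goes in short steps, Python scripts to look and compute and a tool call to move; the robot and the scene stay as the last step left them, time stands still between calls to the robot, and variables do not carry over. Pictures are saved under pics/ and viewed, and the job is handed in when it is done.

Besides the shell and the picture viewer there is one more tool, called after "Request:" by a JSON object that holds its "fn" and its "kwargs". servo_tool: Moves the arm, as the interface text tells. Its arguments: {"type":"object","properties":{"deltas":{"type":"array"},"squeeze":{"type":"number"}},"required":["deltas"]}

```bash
mkdir -p pics; ls
python3 - <<'E'
from bench import manip
import cv2
print(manip.get_state())
for n in ("scene","side","wrist"):
    print(n,manip.get_calibration(n))
    cv2.imwrite(f"pics/{n}0.png",manip.capture(n))
E
```

```text
pics
{'time': 0.0, 'q': array([-1.30383795e+00,  2.59341471e-01,  1.53608773e+00,  1.52761038e-05,
        1.34799086e+00, -2.02789778e-01]), 'qd': array([-1.08095689e-03,  2.42157253e-04,  6.16419030e-04,  1.30638512e-04,
        1.90822509e-05,  7.09216315e-04]), 'effort': array([-1.60561535e-05, -4.46032584e+01, -2.90577221e+01, -3.52551933e-04,
        1.15682470e-02,  3.39473047e-05]), 'position': array([ 0.24893439, -0.49019891,  0.40387336]), 'tool_rot': array([ 0.85781682,  1.39688635, -0.85575171]), 'ft_force': array([0.00039795, 0.16809795, 0.00765073]), 'ft_torque': array([ 0.00505003,  0.00363529, -0.00982317]), 'width': 0.08570853907401267}
scene {'fov_y': 55.870600981500246, 'cx': 251.30726455805137, 'cy': 190.53494793565878, 'origin': array([0.93230418, 0.01833293, 0.64958054]), 'attitude': array([-1.93593426, -1.8649086 ,  0.56091246])}
side {'fov_y': 46.03544203582139, 'cx': 259.93056078555895, 'cy': 195.57432402168675, 'origin': array([ 0.33649797, -0.48958888,  0.53975396]), 'attitude': array([-2.16405809,  0.42365907, -0.21678761])}
wrist {'fov_y': 61.5611406781713, 'cx': 256.64226908342897, 'cy': 190.83767406530453, 'origin': array([ 0.32264059, -0.45459238,  0.37188725]), 'attitude': array([ 2.43376291, -1.49260032, -0.2482634 ])}
```

View pics/scene0.png

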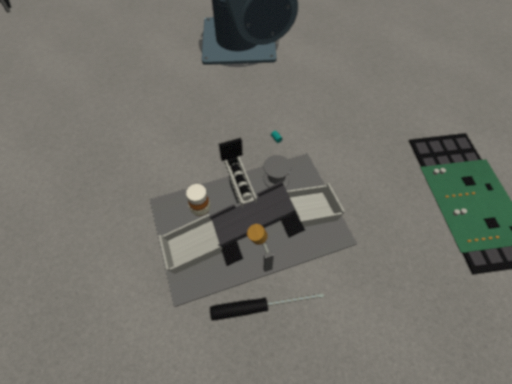

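View pics/side0.png

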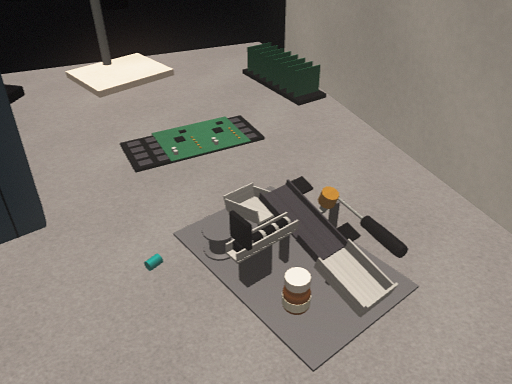

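View pics/wrist0.png

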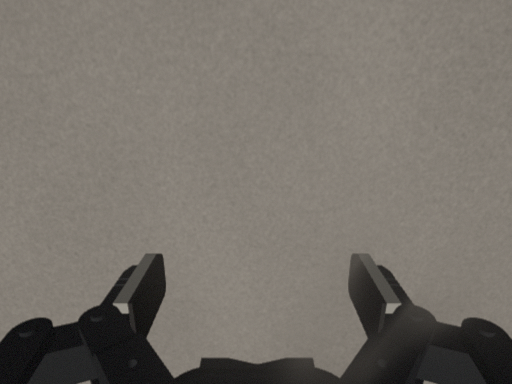

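The scene picture shows the sorter with its base plate corners near (150,208), (318,157), (355,243) and (177,293). The feed tab is at about (231,149), the brass weight at (257,234), the pads at about (232,253) and (292,224), and the turquoise look-alike at (277,136). The side view shows the same layout. The wrist view has only bench in it.

```bash
cat > h.py <<'E'
import numpy as np,cv2
from scipy.spatial.transform import Rotation as R
def ray(c,u,v,H=384):
    f=H/2/np.tan(np.radians(c['fov_y'])/2)
    d=R.from_rotvec(c['attitude']).as_matrix()@np.array([(u-c['cx'])/f,(v-c['cy'])/f,1])
    return np.array(c['origin']),d
def onz(c,u,v,z):
    o,d=ray(c,u,v); return o+d*(z-o[2])/d[2]
def proj(c,P,H=384):
    f=H/2/np.tan(np.radians(c['fov_y'])/2)
    p=(np.atleast_2d(P)-c['origin'])@R.from_rotvec(c['attitude']).as_matrix()
    return p[:,:2]/p[:,2:]*f+[c['cx'],c['cy']]
E
python3 - <<'E'
from h import *
from bench import manip
im=cv2.imread('pics/scene0.png')
cv2.imwrite('pics/scene0c.png',cv2.resize(im[120:310,140:365],None,fx=3.5,fy=3.1,interpolation=cv2.INTER_CUBIC))
im=cv2.imread('pics/side0.png')
cv2.imwrite('pics/side0c.png',cv2.resize(im[165:350,165:420],None,fx=3,fy=3,interpolation=cv2.INTER_CUBIC))
c=manip.get_calibration('scene')
for p in [(150,208),(318,157),(355,243),(177,293)]: print(onz(c,*p,0.005))
E
```

```text
[ 0.55400035 -0.18779409  0.005     ]
[0.43756817 0.17420472 0.005     ]
[0.64850897 0.21761582 0.005     ]
[ 0.73268867 -0.11833667  0.005     ]
```

View pics/scene0c.png

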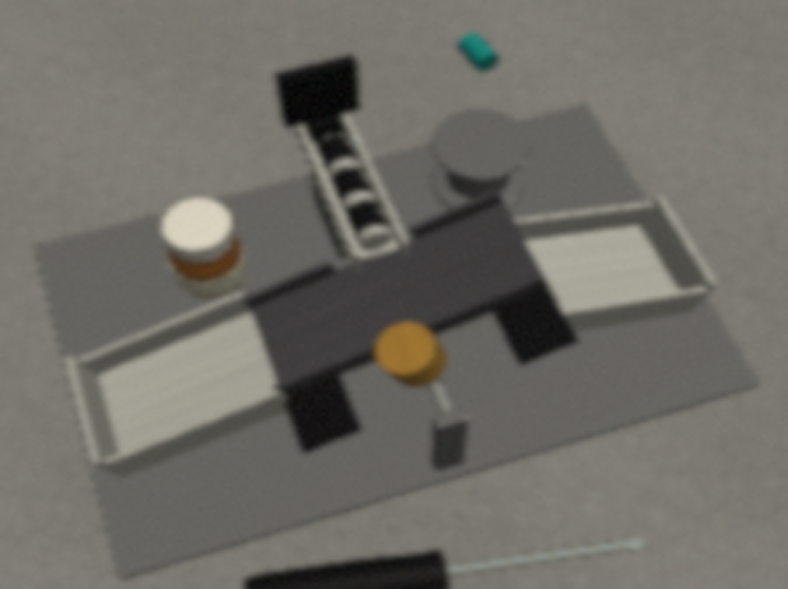

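View pics/side0c.png

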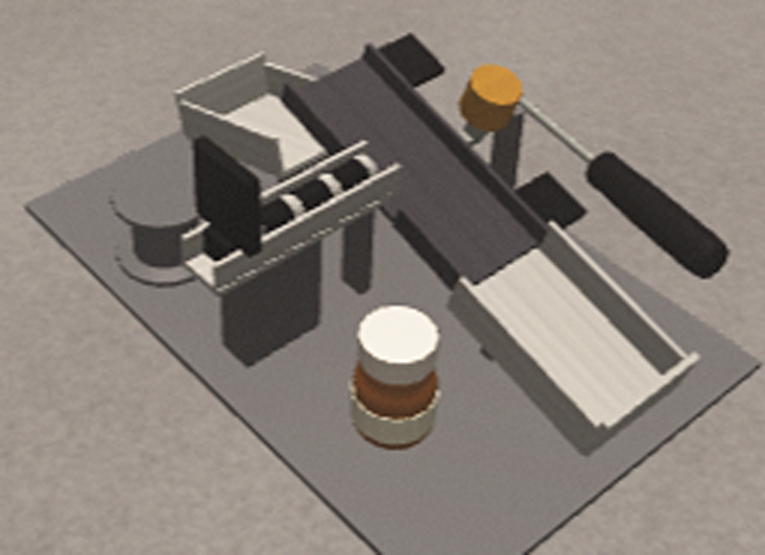

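Run:
```python
from h import *
from bench import manip
c=manip.get_calibration('scene'); s=manip.get_calibration('side')
C=lambda p:(140+p[0]/3.5,120+p[1]/3.1)
S=lambda p:(165+p[0]/3,165+p[1]/3)
P=np.array([onz(c,*C(p),0.005) for p in [(37,243),(585,104),(757,382),(120,577)]])
print(P, np.linalg.norm(np.diff(P[[0,1,2,3,0]],axis=0),axis=1))
for i,j in((0,1),(3,2)): d=P[j]-P[i]; print('yaw',np.arctan2(-d[0],d[1]))
for i,j in((0,3),(1,2)): d=P[j]-P[i]; print('yaw',np.arctan2(d[1],d[0]))
print('side corners',onz(s,*S((25,207)),.005),onz(s,*S((760,365)),.005))
def tri(a,b):
    o1,d1=ray(c,*a);o2,d2=ray(s,*b)
    t=np.linalg.lstsq(np.c_[d1,-d2],o2-o1,rcond=None)[0]
    p,q=o1+t[0]*d1,o2+t[1]*d2
    return (p+q)/2,np.linalg.norm(p-q)
for n,a,b in [('padL',(537,320),(408,62)),('padR',(322,410),(545,202)),
 ('tab top +y',(355,58),(193,137)),('tab top -y',(277,73),(260,180)),('weight top',(406,345),(497,84)),
 ('padL far-left corner',(577,340),(443,68)),('padR far right',(303,451),(585,210))]:
    print(n,*tri(C(a),S(b)))
```

```text
[[ 0.53073821 -0.18933587  0.005     ]
 [ 0.42671342  0.15113314  0.005     ]
 [ 0.64907569  0.21998833  0.005     ]
 [ 0.75582207 -0.12131864  0.005     ]] [0.35600604 0.23277889 0.35761045 0.23513632]
yaw 0.2965258998141752
yaw 0.30311963972894307
yaw 0.2934612497748299
yaw 0.30028925081281643
side corners [0.4259704  0.14468122 0.005     ] [ 0.75473204 -0.1262918   0.005     ]
padL [0.64765684 0.08996872 0.09049272] 0.006241382155656042
padR [ 0.68123177 -0.01746797  0.05605489] 0.003344863869651473
tab top +y [0.49098313 0.00691242 0.1381488 ] 0.0001817073077288481
tab top -y [ 0.50647437 -0.03560724  0.14131958] 0.0060186928242616485
weight top [0.66937709 0.02523327 0.11074535] 0.003939415160936049
padL far-left corner [0.66613881 0.10079703 0.08245329] 0.02948594358148039
padR far right [ 0.70247153 -0.02682079  0.05038114] 0.001879523681250731
```

The plate measures 356 x 233 mm against 360 x 235, with yaw about 0.298. Triangulation puts the left pad at z ≈ 0.090 and the right pad at 0.056, so the left end is raised and pad_left is the one to press. 

Things that could be mistaken for each other, in scene pixels:
- **Black rectangles:** pad_left (293,223), pad_right (232,252) and the feed tab (231,149). The chips and tray cells around (465,200) belong to the PCB.
- **Capacitors:** the row in the trough (235–246,165–195), and the turquoise one at (277,136), which I'll leave alone.

By height and position beside the weight, the pad at (293,223) is the raised left one. The crop above confirms it.

```bash
cat >> h.py <<'E'
yaw=0.298
O=np.array([0.615,0.0225,0]); ex=np.array([np.cos(yaw),np.sin(yaw),0]); ey=np.array([-np.sin(yaw),np.cos(yaw),0])
def sort(P): d=np.array(P)-O; return np.array([d@ex,d@ey,d[2]])*1000
def plan(st,tip_s):
    "tip target in sorter mm -> needed turn and shift in tool axes (after the turn)"
    Rc=R.from_rotvec(st['tool_rot']); 
    best=None
    for sg in(1,-1):
        x=np.array([0,0,-1.]); z=sg*ey; T=R.from_matrix(np.c_[x,np.cross(z,x),z])
        rv=(Rc.inv()*T).as_rotvec()
        if best is None or np.linalg.norm(rv)<np.linalg.norm(best[0]): best=(rv,T)
    tip=st['position']+Rc.apply([.173,0,0])
    tgt=O+(ex*tip_s[0]+ey*tip_s[1])/1000+np.array([0,0,tip_s[2]/1000])
    tcp=tgt+np.array([0,0,.173])
    print('t',st['time'],'tip sorter',sort(tip).round(1),'F',st['ft_force'].round(2))
    print('turn',best[0].round(3),'shift new axes mm',(best[1].inv().apply(tcp-st['position'])*1000).round(1),'shift cur axes',(Rc.inv().apply(tcp-st['position'])*1000).round(1))
E
python3 - <<'E'
from h import *
from bench import manip
c=manip.get_calibration('scene')
print(proj(c,[O+.051*ex+.058*ey+[0,0,.091], O-.13*ex+[0,0,.117], O+.117*ey+[0,0,.028],O-.117*ey+[0,0,.028]]).round(1))
st=manip.get_state(); print(R.from_rotvec(st['tool_rot']).as_matrix().round(3))
plan(st,(52,64,140))
E
```

```text
[[294.  223.9]
 [230.  146.3]
 [309.  208. ]
 [193.7 244.3]]
[[-0.     0.892  0.453]
 [ 0.001  0.453 -0.892]
 [-1.     0.    -0.001]]
t 0.15 tip sorter [-500.4 -382.4  231. ] F [ 0.52 -0.23  0.21]
turn [ 0.172 -0.001 -0.   ] shift new axes mm [  91.   552.4 -446.7] shift cur axes [  91.7  620.7 -345.5]
```

Request:
{"fn": "servo_tool", "kwargs": {"deltas": [[[0.086, 0, 0], [0, 10, -8], 0], [[0.086, 0, 0], [0, 18, -15], 0], [[0, 0, 0], [0, 29, -23.5], 0], [[0, 0, 0], [0, 29, -23.5], 0], [[0, 0, 0], [0, 29, -23.5], 0], [[0, 0, 0], [0, 29, -23.5], 0], [[0, 0, 0], [0, 29, -23.5], 0], [[0, 0, 0], [0, 29, -23.5], 0], [[0, 0, 0], [0, 29, -23.5], 0], [[0, 0, 0], [0, 29, -23.5], 0], [[0, 0, 0], [0, 29, -23.5], 0], [[0, 0, 0], [0, 29, -23.5], 0], [[0, 0, 0], [0, 29, -23.5], 0], [[0, 0, 0], [0, 29, -23.5], 0], [[0, 0, 0], [0, 29, -23.5], 0], [[0, 0, 0], [0, 29, -23.5], 0], [[0, 0, 0], [0, 29, -23.5], 0], [[0, 0, 0], [0, 29, -23.5], 0], [[0, 0, 0], [0, 29, -23.5], 0], [[0, 0, 0], [0, 0, 0], 0]]}}

```text
time: 1.82
position: [0.6216, 0.0737, 0.4037]
tool_rot: [0.986, 1.338, -0.981]
ft_force: [-0.8, -1.3, 0.4]
width: -0.0
```

Run:
```python
from h import *
from bench import manip
plan(manip.get_state(),(52,64,130)); print(manip.get_state()['width'])
```

```text
t 1.8167 tip sorter [ 21.6  47.5 230.7] F [-0.76 -1.26  0.4 ]
turn [ 0.004 -0.003 -0.002] shift new axes mm [100.7  30.7 -17. ] shift cur axes [100.8  30.6 -16.6]
-1.897710411381484e-05
```

Request:
{"fn": "servo_tool", "kwargs": {"deltas": [[[0, 0, 0], [15, 8, -5], 0], [[0, 0, 0], [25, 12, -6], 0], [[0, 0, 0], [25, 10.6, -5.6], 0], [[0, 0, 0], [20, 0, 0], 0], [[0, 0, 0], [10, 0, 0], 0], [[0, 0, 0], [5.7, 0, 0], 0], [[0, 0, 0], [0, 0, 0], 0], [[0, 0, 0], [0, 0, 0], 0]]}}

```text
time: 2.48
position: [0.644, 0.0929, 0.3049]
tool_rot: [0.988, 1.334, -0.987]
ft_force: [0.3, -0.3, 0.3]
width: 0.0001
```

Run:
```python
from h import *
from bench import manip
plan(manip.get_state(),(52,64,66))
a=manip.capture('scene')[120:310,140:365];b=manip.capture('side')[165:300,220:420]
cv2.imwrite('pics/ab1.png',np.vstack([cv2.resize(a,(480,330)),cv2.resize(b,(480,260))]))
```

```text
t 2.4833 tip sorter [ 48.6  58.7 131.9] F [ 0.33 -0.35  0.3 ]
turn [-0.001  0.    -0.001] shift new axes mm [65.9  3.6 -5.3] shift cur axes [65.9  3.5 -5.3]
```

View pics/ab1.png

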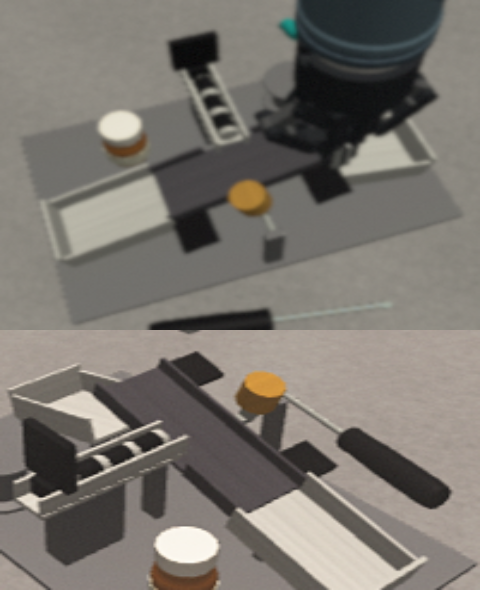

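The left pad lies just below and in front of the shut fingertips: fingertip at about (340,155) and pad at (325,180) in the upper crop. The gate is still tipped right. Descending now.

Request:
{"fn": "servo_tool", "kwargs": {"deltas": [[[0, 0, 0], [5, 2, -3], 0], [[0, 0, 0], [9, 1.5, -2.3], 0], [[0, 0, 0], [8, 0, 0], 0], [[0, 0, 0], [6, 0, 0], 0], [[0, 0, 0], [0, 0, 0], 0], [[0, 0, 0], [0, 0, 0], 0]]}}

```text
time: 3.08
position: [0.6454, 0.0995, 0.275]
tool_rot: [0.986, 1.337, -0.988]
ft_force: [0.3, -0.1, -0.1]
width: -0.0001
```

Run:
```python
from h import *
from bench import manip
st=manip.get_state();plan(st,(52,64,66))
tip=st['position']+R.from_rotvec(st['tool_rot']).apply([.173,0,0])
for n in('scene','side'): print(proj(manip.get_calibration(n),tip))
a=manip.capture('scene')[150:280,210:350];b=manip.capture('side')[120:250,260:400]
cv2.imwrite('pics/ab2.png',np.hstack([cv2.resize(a,(400,371)),cv2.resize(b,(400,371))]))
```

```text
t 3.0833 tip sorter [ 51.3  64.8 102. ] F [ 0.27 -0.1  -0.14]
turn [-0.    -0.001  0.002] shift new axes mm [36.   0.4  0.7] shift cur axes [36.   0.4  0.7]
[[298.25181105 219.95078149]]
[[296.11388171 176.75798173]]
```

View pics/ab2.png

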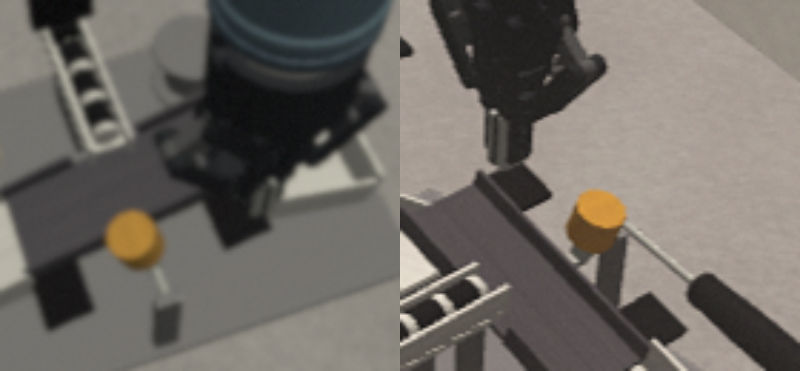

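In both crops the fingertips are straight over the left pad, at about (265,210) in the left crop and (508,155) in the right, and clear of rim and chute. Pressing slowly.

Request:
{"fn": "servo_tool", "kwargs": {"deltas": [[[0, 0, 0], [3, 0, 0], 0], [[0, 0, 0], [3, 0, 0], 0], [[0, 0, 0], [3, 0, 0], 0], [[0, 0, 0], [3, 0, 0], 0], [[0, 0, 0], [3, 0, 0], 0], [[0, 0, 0], [3, 0, 0], 0], [[0, 0, 0], [3, 0, 0], 0], [[0, 0, 0], [3, 0, 0], 0], [[0, 0, 0], [3, 0, 0], 0], [[0, 0, 0], [3, 0, 0], 0], [[0, 0, 0], [3, 0, 0], 0], [[0, 0, 0], [3, 0, 0], 0], [[0, 0, 0], [0, 0, 0], 0], [[0, 0, 0], [0, 0, 0], 0]]}}

```text
time: 4.35
position: [0.6456, 0.0994, 0.2397]
tool_rot: [0.987, 1.336, -0.987]
ft_force: [0.6, 0.2, -0.3]
width: -0.0001
```

Run:
```python
from h import *
from bench import manip
st=manip.get_state();plan(st,(52,64,66))
a=manip.capture('scene')[150:280,210:350];b=manip.capture('side')[120:250,260:400]
cv2.imwrite('pics/ab3.png',np.hstack([cv2.resize(a,(400,371)),cv2.resize(b,(400,371))]))
```

```text
t 4.35 tip sorter [51.7 64.6 66.7] F [ 0.6   0.18 -0.28]
turn [-0.    -0.     0.001] shift new axes mm [0.7 0.2 0.5] shift cur axes [0.7 0.2 0.5]
```

View pics/ab3.png

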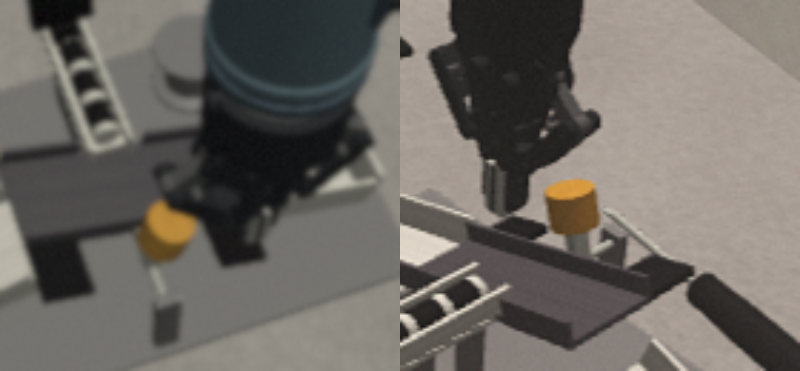

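The gate has rocked over. The weight now leans left (165,230 in the left crop), and the right pad (690,268 in the right crop) is raised. Next I retreat upward and go behind the tab.

Request:
{"fn": "servo_tool", "kwargs": {"deltas": [[[0, 0, 0], [-10, 0, 0], 0], [[0, 0, 0], [-20, 0, 0], 0], [[0, 0, 0], [-30, 0, 0], 0], [[0, 0, 0], [-30, 0, 0], 0], [[0, 0, 0], [-22, -5, 2], 0], [[0, 0, 0], [0, -20, 6], 0], [[0, 0, 0], [0, -28, 8], 0], [[0, 0, 0], [0, -28, 8], 0], [[0, 0, 0], [0, -28, 8], 0], [[0, 0, 0], [0, -28, 8], 0], [[0, 0, 0], [0, -28, 8], 0], [[0, 0, 0], [0, -28, 8], 0], [[0, 0, 0], [0, -20, 6], 0], [[0, 0, 0], [0, -10, 2], 0], [[0, 0, 0], [0, 0, 0], 0], [[0, 0, 0], [0, 0, 0], 0]]}}

```text
time: 5.78
position: [0.4516, -0.0273, 0.353]
tool_rot: [0.989, 1.333, -0.987]
ft_force: [0.7, -0.8, -0.2]
width: 0.0002
```

Run:
```python
from h import *
from bench import manip
st=manip.get_state();plan(st,(-172,0,106))
cv2.imwrite('pics/s4.png',cv2.resize(manip.capture('scene')[60:310,140:365],(500,555)));cv2.imwrite('pics/d4.png',manip.capture('side'))
```

```text
t 5.7833 tip sorter [-170.4    0.2  180. ] F [ 0.73 -0.81 -0.2 ]
turn [-0.001  0.001 -0.002] shift new axes mm [74.  -1.2  0.4] shift cur axes [73.9 -1.4  0.3]
```

View pics/s4.png

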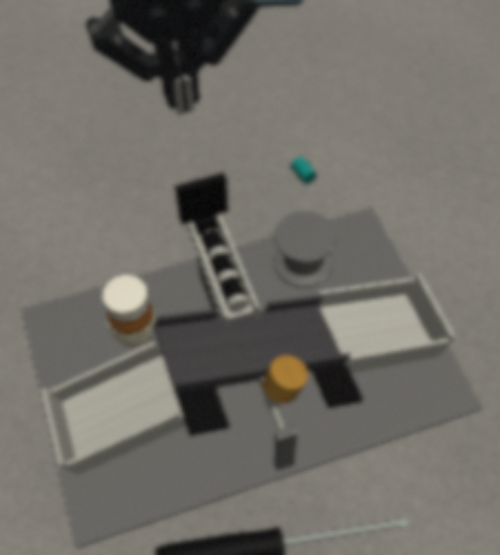

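View pics/d4.png

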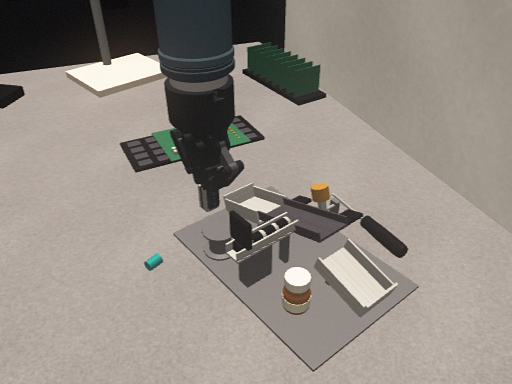

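The gate stays tipped left by itself, with the weight at (287,378) in the scene crop. The fingers are behind the tab and in line with the trough, so I descend.

Request:
{"fn": "servo_tool", "kwargs": {"deltas": [[[0, 0, 0], [10, 0, 0], 0], [[0, 0, 0], [20, 0, 0], 0], [[0, 0, 0], [20, 0, 0], 0], [[0, 0, 0], [14, -1, 0], 0], [[0, 0, 0], [8, 0, 0], 0], [[0, 0, 0], [0, 0, 0], 0], [[0, 0, 0], [0, 0, 0], 0]]}}

```text
time: 6.47
position: [0.4509, -0.0273, 0.2799]
tool_rot: [0.987, 1.336, -0.987]
ft_force: [-0.3, -0.5, 0.7]
width: 0.0003
```

Run:
```python
from h import *
from bench import manip
st=manip.get_state();plan(st,(-142,0,108))
a=manip.capture('scene')[90:250,180:300];b=manip.capture('side')[150:280,170:310]
cv2.imwrite('pics/ab5.png',np.hstack([cv2.resize(a,(360,480)),cv2.resize(b,(430,480))]))
```

```text
t 6.4667 tip sorter [-171.5    0.7  106.9] F [-0.33 -0.46  0.7 ]
turn [ 0. -0.  0.] shift new axes mm [-1.1 29.4  0.6] shift cur axes [-1.1 29.4  0.6]
```

View pics/ab5.png

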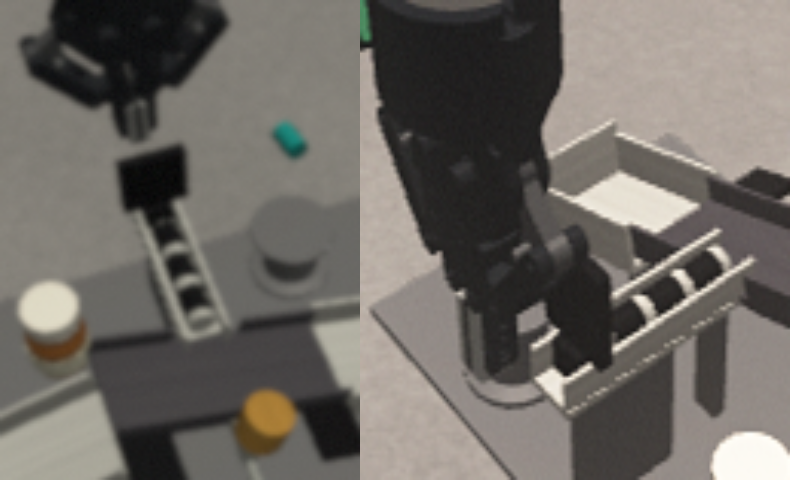

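The shut fingers stand behind the tab, centred on it and above the trough (scene crop: fingertips at (138,125), tab at (152,178)). Pushing at about 27 mm/s.

Request:
{"fn": "servo_tool", "kwargs": {"deltas": [[[0, 0, 0], [0, 5, 0], 0], [[0, 0, 0], [0, 5, 0], 0], [[0, 0, 0], [0, 5, 0], 0], [[0, 0, 0], [0, 3, 0], 0], [[0, 0, 0], [0, 2.2, 0], 0], [[0, 0, 0], [0, 2.2, 0], 0], [[0, 0, 0], [0, 2.2, 0], 0], [[0, 0, 0], [0, 2.2, 0], 0], [[0, 0, 0], [0, 2.2, 0], 0], [[0, 0, 0], [0, 2.2, 0], 0], [[0, 0, 0], [0, 2.2, 0], 0], [[0, 0, 0], [0, 2.2, 0], 0], [[0, 0, 0], [0, 2.2, 0], 0], [[0, 0, 0], [0, 2.2, 0], 0], [[0, 0, 0], [0, 2.2, 0], 0], [[0, 0, 0], [0, 2.2, 0], 0]]}}

```text
time: 7.9
position: [0.4928, -0.0144, 0.28]
tool_rot: [0.987, 1.336, -0.987]
ft_force: [-1.6, -1.3, 1.1]
width: 0.0002
```

Run:
```python
from h import *
from bench import manip
st=manip.get_state();plan(st,(-36,0,108)); print(st['ft_force']@ex,st['ft_force']@ey)
a=manip.capture('scene')[90:250,180:300];b=manip.capture('side')[150:280,170:310]
cv2.imwrite('pics/ab6.png',np.hstack([cv2.resize(a,(360,480)),cv2.resize(b,(430,480))]))
```

```text
t 7.9 tip sorter [-127.7    0.6  107. ] F [-1.58 -1.27  1.09]
turn [-0. -0.  0.] shift new axes mm [-1.  91.6  0.6] shift cur axes [-1.  91.6  0.6]
-1.8848289753166552 -0.7456087559352333
```

View pics/ab6.png

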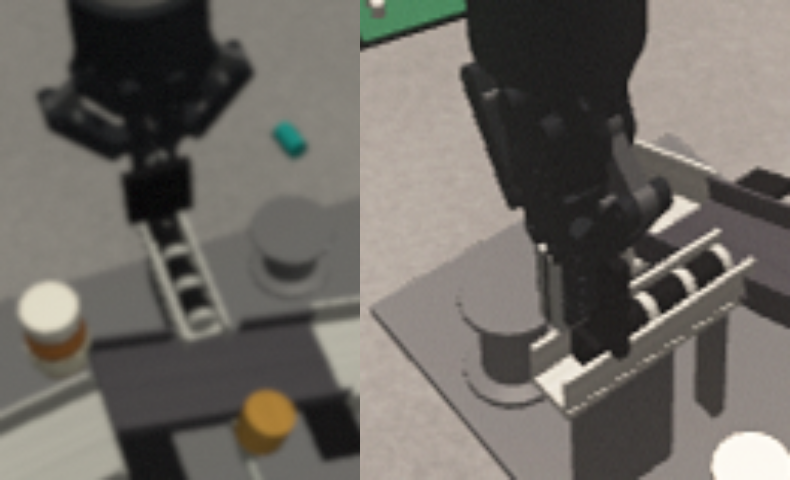

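The fingers are on the tab, which has begun to move, with about 1.9 N reaction. I continue at the same rate.

Request:
{"fn": "servo_tool", "kwargs": {"deltas": [[[0, 0, 0], [0, 2.2, 0], 0], [[0, 0, 0], [0, 2.2, 0], 0], [[0, 0, 0], [0, 2.2, 0], 0], [[0, 0, 0], [0, 2.2, 0], 0], [[0, 0, 0], [0, 2.2, 0], 0], [[0, 0, 0], [0, 2.2, 0], 0], [[0, 0, 0], [0, 2.2, 0], 0], [[0, 0, 0], [0, 2.2, 0], 0], [[0, 0, 0], [0, 2.2, 0], 0], [[0, 0, 0], [0, 2.2, 0], 0], [[0, 0, 0], [0, 2.2, 0], 0], [[0, 0, 0], [0, 2.2, 0], 0], [[0, 0, 0], [0, 2.2, 0], 0], [[0, 0, 0], [0, 2.2, 0], 0], [[0, 0, 0], [0, 2.2, 0], 0], [[0, 0, 0], [0, 2.2, 0], 0], [[0, 0, 0], [0, 2.2, 0], 0], [[0, 0, 0], [0, 2.2, 0], 0], [[0, 0, 0], [0, 2.2, 0], 0], [[0, 0, 0], [0, 2.2, 0], 0]]}}

```text
time: 9.67
position: [0.535, -0.0015, 0.28]
tool_rot: [0.987, 1.336, -0.987]
ft_force: [-2.7, 0.8, 1.0]
width: -0.0001
```

Run:
```python
from h import *
from bench import manip
st=manip.get_state();plan(st,(-36,0,108)); print(st['ft_force']@ex,st['ft_force']@ey)
a=manip.capture('scene')[120:260,160:360];b=manip.capture('side')[150:280,170:350]
cv2.imwrite('pics/ab7.png',np.vstack([cv2.resize(a,(420,294)),cv2.resize(b,(420,303))]))
```

```text
t 9.6667 tip sorter [-83.6   0.6 107. ] F [-2.75  0.76  1.05]
turn [-0. -0.  0.] shift new axes mm [-1.  47.5  0.6] shift cur axes [-1.  47.5  0.6]
-2.403670244873885 1.5300024305221374
```

View pics/ab7.png

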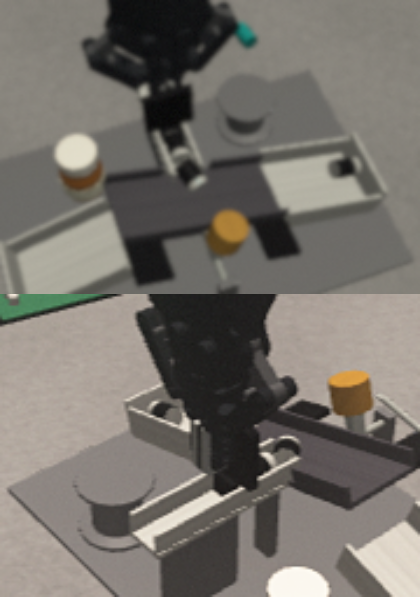

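The first capacitor lies in the left chute at (345,165) in the upper crop, and the second is at the trough's end.

Request:
{"fn": "servo_tool", "kwargs": {"deltas": [[[0, 0, 0], [0, 2.2, 0], 0], [[0, 0, 0], [0, 2.2, 0], 0], [[0, 0, 0], [0, 2.2, 0], 0], [[0, 0, 0], [0, 2.2, 0], 0], [[0, 0, 0], [0, 2.2, 0], 0], [[0, 0, 0], [0, 2.2, 0], 0], [[0, 0, 0], [0, 2.2, 0], 0], [[0, 0, 0], [0, 2.2, 0], 0], [[0, 0, 0], [0, 2.2, 0], 0], [[0, 0, 0], [0, 2.2, 0], 0], [[0, 0, 0], [0, 2.2, 0], 0], [[0, 0, 0], [0, 2.2, 0], 0], [[0, 0, 0], [0, 2.2, 0], 0], [[0, 0, 0], [0, 2.2, 0], 0], [[0, 0, 0], [0, 2.2, 0], 0], [[0, 0, 0], [0, 2.2, 0], 0]]}}

```text
time: 11.1
position: [0.5686, 0.0088, 0.28]
tool_rot: [0.987, 1.336, -0.987]
ft_force: [-2.3, -1.9, 1.1]
width: 0.0004
```

Run:
```python
from h import *
from bench import manip
st=manip.get_state();plan(st,(-36,0,108)); print(st['ft_force']@ex,st['ft_force']@ey)
a=manip.capture('scene')[120:260,160:360];b=manip.capture('side')[150:280,170:350]
cv2.imwrite('pics/ab8.png',np.vstack([cv2.resize(a,(420,294)),cv2.resize(b,(420,303))]))
```

```text
t 11.1 tip sorter [-48.3   0.6 107. ] F [-2.26 -1.95  1.09]
turn [-0. -0.  0.] shift new axes mm [-1.  12.3  0.6] shift cur axes [-1.  12.3  0.6]
-2.7358880243768273 -1.194538384268121
```

View pics/ab8.png

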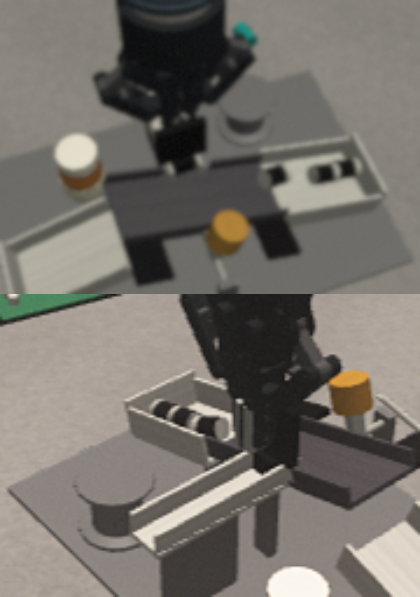

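Two capacitors are in the left chute at (330,170), and the third is just entering it at (275,173). I push on gently to the stop.

Request:
{"fn": "servo_tool", "kwargs": {"deltas": [[[0, 0, 0], [0, 2, 0], 0], [[0, 0, 0], [0, 2, 0], 0], [[0, 0, 0], [0, 2, 0], 0], [[0, 0, 0], [0, 1.5, 0], 0], [[0, 0, 0], [0, 1.5, 0], 0], [[0, 0, 0], [0, 1.5, 0], 0], [[0, 0, 0], [0, 1, 0], 0], [[0, 0, 0], [0, 0, 0], 0]]}}

```text
time: 11.87
position: [0.5793, 0.0123, 0.2799]
tool_rot: [0.987, 1.336, -0.987]
ft_force: [-3.2, -0.8, 1.6]
width: 0.0
```

Run:
```python
from h import *
from bench import manip
st=manip.get_state();plan(st,(-36,0,108)); print(st['ft_force']@ex,st['ft_force']@ey)
a=manip.capture('scene')[120:260,160:360];b=manip.capture('side')[150:280,170:350]
cv2.imwrite('pics/ab9.png',np.vstack([cv2.resize(a,(420,294)),cv2.resize(b,(420,303))]))
```

```text
t 11.8667 tip sorter [-37.3   0.8 106.9] F [-3.22 -0.85  1.63]
turn [-0.    -0.     0.001] shift new axes mm [-1.1  1.2  0.7] shift cur axes [-1.1  1.2  0.7]
-3.3252793748948246 0.13456270856060096
```

View pics/ab9.png

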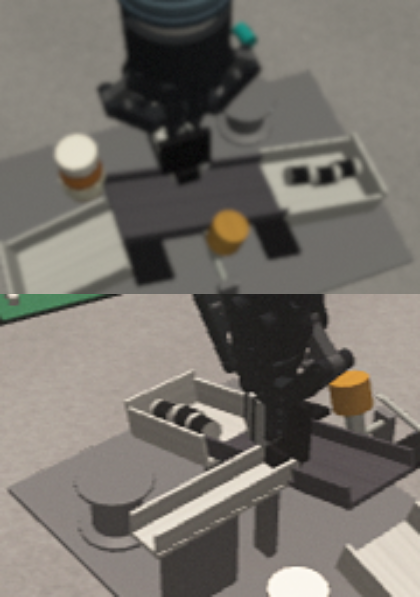

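All three are in the left chute, at (290–350,172). Now a small further push to test whether the slide is at its stop.

Request:
{"fn": "servo_tool", "kwargs": {"deltas": [[[0, 0, 0], [0, 1, 0], 0], [[0, 0, 0], [0, 1, 0], 0], [[0, 0, 0], [0, 1, 0], 0], [[0, 0, 0], [0, 1, 0], 0], [[0, 0, 0], [0, 0, 0], 0]]}}

```text
time: 12.38
position: [0.5807, 0.0126, 0.28]
tool_rot: [0.982, 1.341, -0.993]
ft_force: [-16.5, -4.7, 11.0]
width: 0.0001
```

Run:
```python
from h import *
from bench import manip
st=manip.get_state();plan(st,(-32,0,108)); print(st['ft_force']@ex,st['ft_force']@ey)
```

```text
t 12.3833 tip sorter [-37.1   0.8 107. ] F [-16.5   -4.74  11.04]
turn [ 0.    -0.001  0.008] shift new axes mm [-1.   3.7  0.7] shift cur axes [-1.1  3.7  0.7]
-17.1678476791829 0.31780927398035036
```

The reaction rose to 17 N with no further travel, so the slide is against its stop. Backing off and up.

Request:
{"fn": "servo_tool", "kwargs": {"deltas": [[[0, 0, 0], [0, -3, 0], 0], [[0, 0, 0], [0, -6, 0], 0], [[0, 0, 0], [0, -12, 0], 0], [[0, 0, 0], [0, -16, 0], 0], [[0, 0, 0], [-10, -8, 0], 0], [[0, 0, 0], [-25, 0, 0], 0], [[0, 0, 0], [-30, 0, 0], 0], [[0, 0, 0], [-20, -15, 0], 0], [[0, 0, 0], [0, -30, 0], 0], [[0, 0, 0], [0, -30, 0], 0], [[0, 0, 0], [0, -30, 0], 0], [[0, 0, 0], [0, -15, 0], 0], [[0, 0, 0], [0, 0, 0], 0], [[0, 0, 0], [0, 0, 0], 0]]}}

```text
time: 13.55
position: [0.4256, -0.0354, 0.3662]
tool_rot: [0.989, 1.332, -0.986]
ft_force: [-0.4, 0.2, 1.0]
width: 0.0001
```

Run:
```python
from h import *
from bench import manip
st=manip.get_state();plan(st,(-200,0,190))
a=manip.capture('scene');b=manip.capture('side');cv2.imwrite('pics/sc10.png',a)
cv2.imwrite('pics/ab10.png',np.vstack([cv2.resize(a[110:310,140:365],(450,300)),cv2.resize(b[150:350,165:420],(450,290))]))
a2=manip.capture('scene'); print(np.abs(a2.astype(int)-a).max())
```

```text
t 13.55 tip sorter [-197.5   -0.   193.2] F [-0.42  0.16  1.01]
turn [-0.002  0.002 -0.003] shift new axes mm [ 3.2 -2.   0.3] shift cur axes [ 3.2 -2.   0.3]
29
```

View pics/ab10.png

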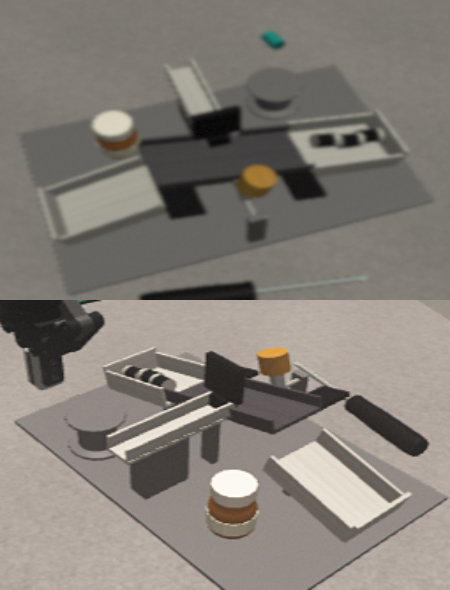

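Run:
```python
from h import *
from bench import manip
c=manip.get_calibration('scene')
a=manip.capture('scene');b=cv2.imread('pics/sc10.png')
print(np.abs(a[180:225,285:345].astype(int)-b[180:225,285:345]).max())
cv2.imwrite('pics/c11.png',cv2.resize(a[165:240,270:350],(800,600),interpolation=cv2.INTER_CUBIC) if 0 else cv2.resize(a[180:240,270:350],(800,600),interpolation=cv2.INTER_CUBIC))
for p in [(322,139),(347,140),(372,135)]: print(sort(onz(c,140+p[0]/2,110+p[1]/1.5,.04)).round(0))
print('tab top far edge',sort(onz(c,140+218/2,110+116/1.5,.14)).round(0))
```

```text
8
[-10. 103.  40.]
[ -1. 125.  40.]
[  0. 151.  40.]
tab top far edge [-16.  -0. 140.]
```

View pics/c11.png

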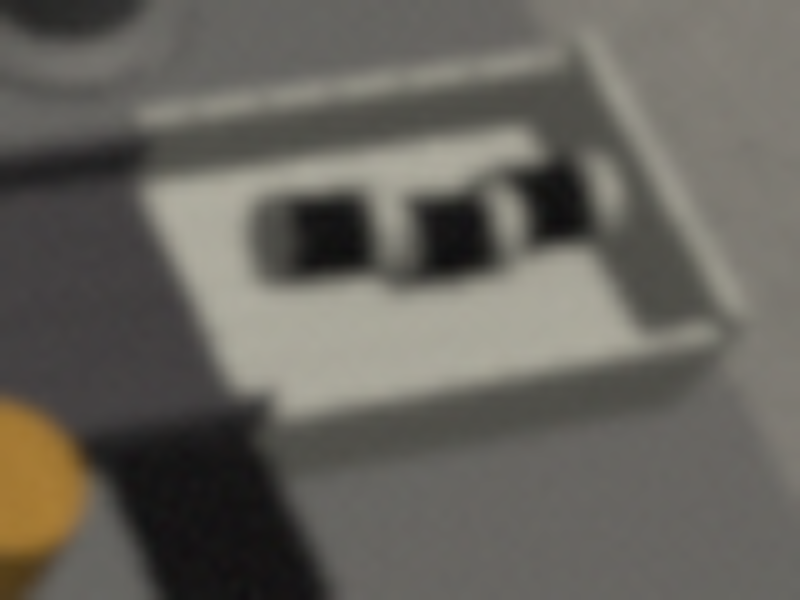

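The close crop shows the three capacitors in a row in the left chute. They lie at sorter y ≈ 103, 125 and 151 mm, well inside the limits, and nothing changed between pictures.

Run:
```python
from bench import manip
print(manip.sign_off())
```

```text
the job is handed in; nothing more can be done
None
```

I pressed the raised left pad, the gate rocked over its pivot, and it stayed tipped left after I let go. I then pushed the feed slide home at about 26 mm/s, and all three capacitors rolled into the left-hand chute. I handed the job in about 14 s into the run; sign-off reports no verdict.

Last checks before handing in:
- **Capacitors:** they lay still in the left chute at sorter y ≈ 103, 125 and 151 mm and x between about -10 and 0 mm. The right chute was empty.
- **Feed slide:** I took it as fully home because the reaction rose to 17 N with no further travel. I did not measure its travel directly.
- **Gate:** I judged its tilt from the pictures only.
- **Bystanders:** the reel, jar and screwdriver looked unmoved, by eye. The turquoise look-alike was left alone.
- **Robot:** the arm was clear of everything at the end.

No check failed. Some corner and pad rays from the two cameras missed each other by 3–6 mm. One pad-corner pair missed by 29 mm, so I did not use it.

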